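# Sweep the stray enamel jars into the bay

### The job

Sweep the three small enamel jars that stand loose on the bench into the three-sided wooden bay, pushing them along the bench top with the closed fingertips, so that all three stand upright wholly inside the bay. Do not lift a jar off the bench or tip one over, and leave the two large glass jars, the tub and the brush where they are.

Things in the scene. Friction and masses are not known exactly. Their poses are not given: they have to be found in the camera images.
- jar_a: one of the three small squat screw-lid enamel jars, round, 34 mm across and 26 mm tall, about 40 g (may differ by a third), standing loose on the bench top (z = 0) in front of the bay's mouth. Origin: centre of its underside; z axis up. Pushed low down it slides upright; pushed with a flat face it keeps going straight
- jar_b: one of the three small squat screw-lid enamel jars, round, 34 mm across and 26 mm tall, about 40 g (may differ by a third), standing loose on the bench top (z = 0) in front of the bay's mouth. Origin: centre of its underside; z axis up. Pushed low down it slides upright; pushed with a flat face it keeps going straight
- jar_c: one of the three small squat screw-lid enamel jars, round, 34 mm across and 26 mm tall, about 40 g (may differ by a third), standing loose on the bench top (z = 0) in front of the bay's mouth. Origin: centre of its underside; z axis up. Pushed low down it slides upright; pushed with a flat face it keeps going straight
- bay: fixed three-sided dark wooden bay to the robot's right, mouth facing left; walls 24 mm high, 12 mm thick, no floor: jars slide in level on the bench top. Origin: on the bench top, middle of the open mouth, between the side walls' ends. x axis points into the bay (back wall's inner face at x = 0.085), y along the mouth (side walls' inner faces at y = -0.080, +0.080), z up
- frit_1: large glass jar with a metal screw lid, 58 mm across and 58 mm tall, standing loose beyond the work. Origin: centre of its underside. Not to be disturbed
- frit_2: large glass jar with a metal screw lid, 58 mm across and 58 mm tall, standing loose beyond the work. Origin: centre of its underside. Not to be disturbed
- tub: square milky plastic tub, about 68 x 77 mm and 70 mm tall, standing loose at the left front of the work. Origin: near the centre of its underside. Not to be disturbed. (Behind it, a fixed lamp post and a hanging flexible drive shaft rise along the left edge of the bench, about y = 0.36: keep the arm clear of them)
- paintbrush: thin artist's brush, 140 mm long and 9 mm thick, lying loose between the bay and the organiser case on the right. Origin: the middle of its length, on the bench top; its y axis runs along it. Not to be disturbed
Mind the look-alikes: they are no part of the job. Leave any red look-alike of the jar_a alone.

How it is judged:
By the outcome, as a careful person would: the job done as asked, in the order asked, and still so for the second after the job is handed in, with the robot touching nothing.
It also fails if it takes over 72 s, if anything falls off the work surface, if the arm or the gripper's body presses on something with over 40 N, if the wrist force passes 120 N, or if a joint passes its speed limit or range.

### The arm

A 6-joint arm with a two-finger parallel gripper is mounted at the origin on a cart in front of the work surface, level with it; the furniture and walls round the work are solid. World frame = base frame: x ahead of the robot, y to its left, z up, the work surface at z = 0. Lengths are in m, angles in rad, forces in N, time in s.
With the tool pointing down it reaches from about 0.35 to 0.775 m from the base axis. Payload 7.3 kg.
Tool frame: the origin (TCP) lies at the centre of the arm's flange, where the gripper is bolted on; the fingertips stand 178 mm ahead of it and the grasp point (between the pads) lies 159 mm ahead of it; z points along the fingers, y is the line along which they close (so a half turn about z gives the same grasp; the last joint's range is limited). The gripper opens to 92 mm and grips with 3 to 60 N. Pads are 19 mm wide; open, the fingers measure 130 mm over their backs; the gripper's body (75 mm by 190 mm) begins 47 mm behind the grasp point.
Start: joints at [-1.391, 0.342, 1.524, -0, 1.275, -0.146], TCP at [0.168, -0.497, 0.405] pointing down, gripper open.
Joint ranges: [-2.53, 2.53], [-0.77, 2.02], [0.04, 2.7], [-1, 4.14], [0.28, 2.66], [-3.11, 3.11]. Speed limits (rad/s): [2.57, 2.57, 3.14, 3.14, 3.14, 3.14].

### API

Orientations are given as [roll, pitch, yaw] about the fixed x, y, z axes, in that order (R = Rz(yaw) Ry(pitch) Rx(roll)).
In Python, from cell import telemetry, vision, ticket gives the robot as it stands.
- The arm moves only by the shell command python3 -m crank 'ROWS' [FORCE]. ROWS is JSON, a list of rows, each a list of 5 numbers: the gripper command: -1 is shut, 1 is fully open, values between are in proportion, then the shift along the tool's x, y, z in mm, then the turn about the tool's z in rad. In form: [[fingers, dx, dy, dz, roll], ...]. A call has 1 to 12 rows; each row is the pose to reach, as a shift and turn from the pose commanded when the call began, along the tool's axes at that moment; what a row does not reach only later rows make up. A row lasts 1/12 s, in which the tool goes at most 41.7 mm and 7.16 degrees, less where a joint would pass 70% of its speed; a pose out of reach is approached as far as the arm can. A call with a gripper value outside its range is refused whole. The fingers move at their own pace and stop on an object; FORCE is the grip in N (left out, the last holds). Time passes only in rows, so rows that repeat a pose let the fingers close. It gives the time, the measured TCP pose, the force, the opening and the grip force at its end, in the units of the state.
- telemetry.observe(): the state, without advancing time (a new reading comes with each control period).
- vision.read_camera(name): name is "scene" or "top" or "wrist"; returns (picture, depth): 480x640x3 uint8, red, green, blue; 480x640 float32, m along the optical axis (not along the pixel's ray), 0 where there is no reading.
- vision.get_calibration(name): a dict with "camera_matrix" (3x3 intrinsics, pixels), "rvec" (rotation vector, rad) and "tvec" (3), from world to camera coordinates, as OpenCV has them. Camera axes: x right, y down, z forward; pixel columns grow to the right and rows downward; lengths in m; the calibration is good to about 2 mm. A picture is of the moment at which its call begins: read the wrist's pose just before it. get_calibration takes no time and is no camera call; for the wrist camera it gives the pose at the moment of the call.
- ticket.hand_in(): hands the job in; it is judged then, once.
The state is a dict: "time": time; "qpos": joint angles; "qvel": joint speeds; "joint_efforts": joint torques, N m; "tool_pos": TCP position; "tool_rot": TCP orientation; "contact_force": force on the tool from outside, world axes, zero at the start; "torque": the same for the moment, N m; "opening": finger opening in m; "grip_force": force on a finger pad.
Only numpy, scipy, OpenCV 4.12 (cv2) and the standard library are available. Lean on these libraries where they do the work, as an engineer would, in place of code of your own. Each camera call takes 0.05 s, during which the arm holds its last target. There are 200 camera calls.

## Working session

There is one attempt and no reset: what is moved stays moved. The work goes in short steps, Python scripts to look and compute and a shell command to move; the robot and the scene stay as the last step left them, time stands still between calls to the robot, and variables do not carry over. Pictures are saved under pics/ and viewed, at most 10 in all, crops included, and the job is handed in when it is done.

```bash
mkdir -p pics; ls
python3 - <<'E'
from cell import telemetry, vision
import cv2,numpy as np
print(telemetry.observe())
for n in ["top","scene"]:
    p,d=vision.read_camera(n); cv2.imwrite(f"pics/{n}0.png",p[:,:,::-1]); np.savez(f"pics/{n}0.npz",p=p,d=d)
    c=vision.get_calibration(n); print(n,c)
E
```

```text
pics
{'time': 0.0, 'qpos': array([-1.39101770e+00,  3.42713172e-01,  1.52504111e+00,  3.45199104e-06,
        1.27542267e+00, -1.45983049e-01]), 'qvel': array([ 3.77284354e-04, -3.27528873e-04,  2.39505433e-03, -4.65017741e-04,
       -1.03867279e-03,  8.33041161e-06]), 'joint_efforts': array([-2.66489078e-03, -4.31247640e+01, -2.44207907e+01,  7.16361590e-02,
        5.58827980e-02, -1.12232040e-04]), 'tool_pos': array([ 0.16801934, -0.49723212,  0.40404131]), 'tool_rot': array([-3.14002569e+00, -2.33725789e-04,  3.25760487e-01]), 'contact_force': array([ 0.01657821, -0.18047102,  0.16265997]), 'torque': array([-0.06789697, -0.05180941, -0.01032546]), 'grip_force': 0.0, 'opening': 0.09171203751365219}
top {'camera_matrix': array([[468.79261403,   0.        , 318.10713607],
       [  0.        , 468.79261403, 242.7295287 ],
       [  0.        ,   0.        ,   1.        ]]), 'rvec': array([ 2.16937149, -2.14369141,  0.10105182]), 'tvec': array([-0.02144017,  0.53718354,  1.00576019])}
scene {'camera_matrix': array([[565.1716422 ,   0.        , 315.97510242],
       [  0.        , 565.1716422 , 252.34554416],
       [  0.        ,   0.        ,   1.        ]]), 'rvec': array([ 0.73478489, -2.70529775,  0.99202968]), 'tvec': array([0.4464208 , 0.26447368, 0.95934732])}
```

View pics/top0.png

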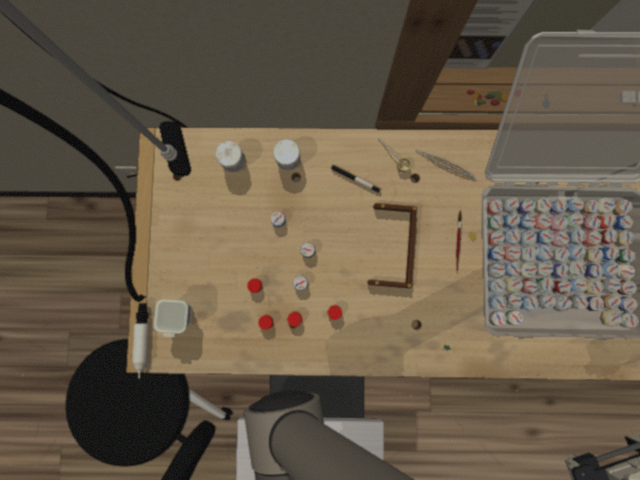

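View pics/scene0.png

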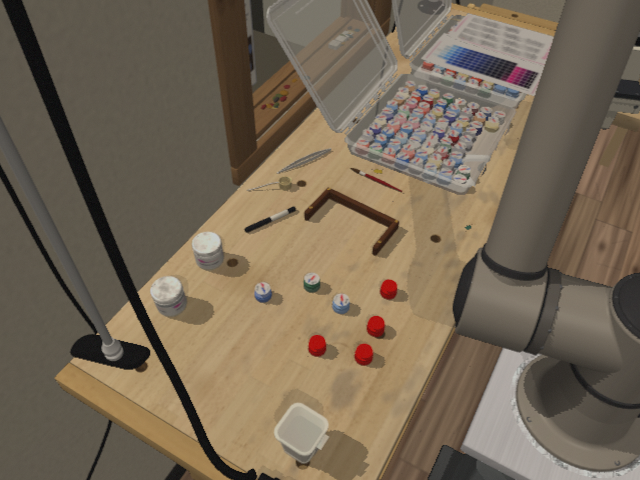

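Candidates in the top view are the three white-lidded jars at (278,220), (308,250) and (301,284). The red look-alikes are at (255,286), (266,322), (295,319) and (335,313), and the case's own jars sit around x 490–640. I choose the three white-lidded ones. The bay is at (370–415, 207–285) with its mouth facing left. Next I'll measure and check in one close crop.

```bash
cat > h.py <<'E'
import cv2,numpy as np
from cell import vision,telemetry
def ray(n,uv,z):
    c=vision.get_calibration(n);R=cv2.Rodrigues(c["rvec"])[0];o=-R.T@c["tvec"].ravel()
    uv=np.atleast_2d(uv).astype(float)
    d=np.c_[uv,np.ones(len(uv))]@np.linalg.inv(c["camera_matrix"]).T@R
    return (o+d*((z-o[2])/d[:,2])[:,None])[:,:2]
def cloud(n,d):
    c=vision.get_calibration(n);K=c["camera_matrix"];R=cv2.Rodrigues(c["rvec"])[0]
    v,u=np.mgrid[:480,:640];P=np.stack([(u-K[0,2])/K[0,0]*d,(v-K[1,2])/K[1,1]*d,d],-1)
    return (P-c["tvec"].ravel())@R
def jars(p,d,n="top"):
    "blobs whose depth height is near 26 mm within the work zone -> lid centre xy, pixel"
    W=cloud(n,d);m=((W[...,2]>.015)&(W[...,2]<.036)&(d>0)&(W[...,0]>.2)&(W[...,0]<.65)&(W[...,1]>-.36)&(W[...,1]<.3)).astype(np.uint8)
    k,l,s,c=cv2.connectedComponentsWithStats(m)
    for i in range(1,k):
        if s[i,4]>60:
            col=np.median(p[l==i],0);x=W[l==i]
            print(c[i].round(1),s[i,4],col,"xy",ray(n,c[i],.026)[0].round(4),"z",np.median(x[:,2]).round(4),"ext",np.percentile(x[:,:2],[1,99],axis=0).round(3).tolist())
E
python3 - <<'E'
from h import *
f=np.load("pics/top0.npz");p,d=f["p"],f["d"]
jars(p,d)
h=cv2.cvtColor(p,cv2.COLOR_RGB2GRAY)
print("bay px->xy z=.024", ray("top",[(374,207),(414,207),(411,287),(369,283)],.024).round(4).tolist())
dark=((h<85)).astype(np.uint8);dark[:190]=0;dark[300:]=0;dark[:,:360]=0;dark[:,425:]=0
pts=np.argwhere(dark)[:,::-1];x=ray("top",pts,.024);print("bay ext",x.min(0),x.max(0))
print("brush,tub,frits",ray("top",[(460,212),(458,270)],.005).round(3).tolist(),ray("top",[(155,301),(188,333)],.07).round(3).tolist(),ray("top",[(229,155),(287,153)],.058).round(3).tolist())
cv2.imwrite("pics/crop0.png",cv2.resize(p[195:345,230:430,::-1],None,fx=4,fy=4,interpolation=cv2.INTER_CUBIC))
E
```

```text
[401.4 245.4] 922 [69. 44. 30.] xy [ 0.5339 -0.199 ] z 0.0243 ext [[0.443, -0.232], [0.628, -0.13]]
[277.5 218.3] 149 [155. 142. 134.] xy [0.5916 0.0763] z 0.0262 ext [[0.578, 0.063], [0.606, 0.091]]
[307.7 249.5] 159 [155. 144. 132.] xy [0.5225 0.0079] z 0.0263 ext [[0.508, -0.006], [0.537, 0.023]]
[300.4 282.4] 164 [154. 140. 135.] xy [0.4496 0.0228] z 0.0258 ext [[0.435, 0.009], [0.464, 0.037]]
[254.2 284.8] 167 [154.  30.  28.] xy [0.4431 0.1243] z 0.0255 ext [[0.429, 0.11], [0.458, 0.14]]
[334.8 312. ] 173 [156.  33.  31.] xy [ 0.3863 -0.0534] z 0.0259 ext [[0.371, -0.069], [0.401, -0.039]]
[294.5 318.6] 168 [156.  32.  30.] xy [0.3709 0.0344] z 0.0259 ext [[0.357, 0.021], [0.385, 0.049]]
[265.3 321.8] 165 [156.  32.  29.] xy [0.3633 0.0978] z 0.0258 ext [[0.349, 0.084], [0.378, 0.112]]
bay px->xy z=.024 [[0.6197, -0.1388], [0.6206, -0.228], [0.4427, -0.2197], [0.4503, -0.1278]]
bay ext [ 0.44021656 -0.23235732] [ 0.6585496  -0.12563512]
brush,tub,frits [[0.614, -0.335], [0.482, -0.328]] [[0.406, 0.326], [0.34, 0.253]] [[0.726, 0.183], [0.732, 0.055]]
```

View pics/crop0.png

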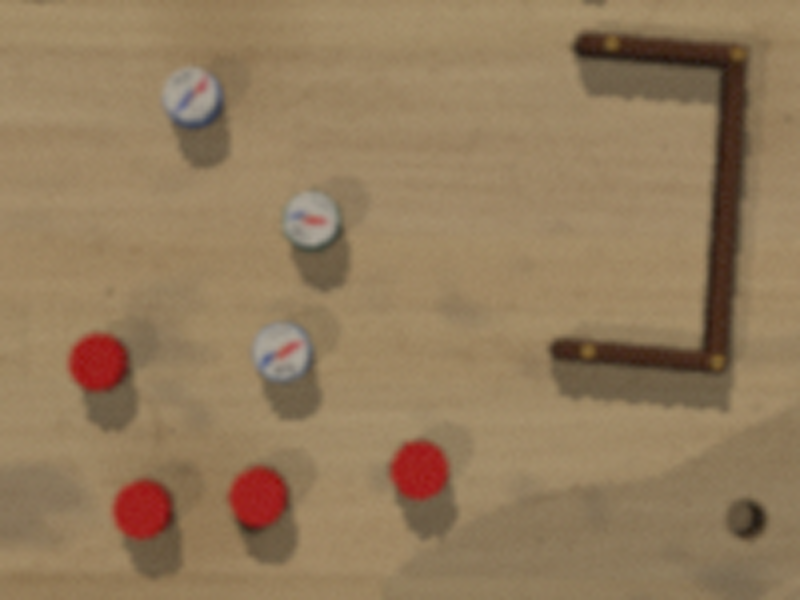

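The crop shows three white-lidded enamel jars at crop pixels (192,97), (312,220) and (283,352), four red look-alikes, and the bay with its mouth facing left, so the choice stands. Now I'll add a helper that converts targets to tool shifts.

```bash
cat >> h.py <<'E'
from scipy.spatial.transform import Rotation as Ro
def plan(x,y,z,yaw):
    s=telemetry.observe();R=Ro.from_euler("xyz",s["tool_rot"]).as_matrix()
    sh=R.T@(np.array([x,y,z])-s["tool_pos"])*1e3
    t=s["tool_rot"][2]-yaw
    print("pos",s["tool_pos"].round(4),"yaw",s["tool_rot"][2].round(3),"shift mm",sh.round(1),"roll",round((t+np.pi)%(2*np.pi)-np.pi,3))
MID=np.array([.5355,-.133]);BY=np.array([.998,-.065]);BX=np.array([-.065,-.998])
def push(jar,lane,depth,gap=.015):
    jar=np.array(jar);T=MID+lane*BY+depth*BX;u=(T-jar);L=np.linalg.norm(u);u/=L
    S=jar-u*(.0265+gap);yaw=np.arctan2(-u[1],-u[0])
    print("start",S.round(4),"end",(T-u*.0265).round(4),"yaw",yaw.round(3),"travel",round((L+gap)*1e3,1));return S,yaw
E
python3 - <<'E'
from h import *
for j,l in [((.4496,.0228),-.04),((.5225,.0079),0),((.5916,.0763),.042)]:
    S,y=push(j,l,.052);plan(*S,.28,y)
E
```

```text
start [0.4412 0.0634] end [ 0.4868 -0.1563] yaw 1.776 travel 224.5
pos [ 0.168  -0.4973  0.4041] yaw 0.326 shift mm [ 438.2 -443.6  124.8] roll -1.45
start [0.5204 0.0493] end [ 0.5308 -0.1584] yaw 1.621 travel 208.0
pos [ 0.168  -0.4973  0.4041] yaw 0.326 shift mm [ 508.8 -404.9  124.8] roll -1.295
start [0.5944 0.1177] end [ 0.5758 -0.1612] yaw 1.504 travel 279.5
pos [ 0.168  -0.4973  0.4041] yaw 0.326 shift mm [ 600.7 -446.   124.8] roll -1.179
```

```bash
python3 -m crank '[[-1,438,-443,60,-1.45],[-1,438,-443,60,-1.45],[-1,438,-443,60,-1.45],[-1,438,-443,60,-1.45],[-1,438,-443,60,-1.45],[-1,438,-443,60,-1.45],[-1,438,-443,60,-1.45],[-1,438,-443,60,-1.45],[-1,438,-443,60,-1.45],[-1,438,-443,60,-1.45],[-1,438,-443,60,-1.45],[-1,438,-443,60,-1.45]]' 10; python3 -c "
from h import *
plan(.4412,.0634,.25,1.776)"
```

```text
time: 1.1
tool_pos: [0.3865, -0.048, 0.3566]
tool_rot: [3.141, 0.0, 1.782]
contact_force: [0.8, -0.4, 0.1]
opening: 0.0164
grip_force: 0.0
pos [ 0.3865 -0.048   0.3566] yaw 1.782 shift mm [ 97.5  76.8 106.6] roll 0.006
```

```bash
python3 -m crank '[[-1,97,77,107,0],[-1,97,77,107,0],[-1,97,77,107,0],[-1,97,77,107,0],[-1,97,77,107,0],[-1,97,77,107,0],[-1,97,77,107,0]]'
python3 - <<'E'
from h import *
plan(.4412,.0634,.186,1.776)
p,d=vision.read_camera("top");jars(p,d)
q,_=vision.read_camera("wrist");s,_=vision.read_camera("scene")
cv2.imwrite("pics/w1.png",np.hstack([cv2.resize(q,(400,300)),cv2.resize(s[180:480,100:500],(400,300))])[:,:,::-1])
E
```

```text
time: 1.68
tool_pos: [0.4418, 0.0603, 0.2499]
tool_rot: [-3.141, 0.0, 1.776]
contact_force: [0.4, -0.1, 0.0]
opening: 0.0005
grip_force: 0.0
pos [0.4418 0.0603 0.2499] yaw 1.776 shift mm [ 3.1  0.1 63.9] roll 0.0
[401.3 245.5] 917 [66. 43. 29.] xy [ 0.5337 -0.1988] z 0.0244 ext [[0.443, -0.232], [0.629, -0.13]]
[277.7 218.5] 154 [161.5 149.  141.5] xy [0.5913 0.076 ] z 0.0261 ext [[0.578, 0.062], [0.606, 0.091]]
[308.4 249. ] 139 [151. 138. 127.] xy [0.5236 0.0064] z 0.0264 ext [[0.509, -0.006], [0.537, 0.022]]
[334.8 312. ] 173 [164.  35.  32.] xy [ 0.3864 -0.0533] z 0.0256 ext [[0.371, -0.069], [0.401, -0.039]]
[263.3 321. ] 105 [163.  35.  32.] xy [0.3648 0.1024] z 0.0256 ext [[0.347, 0.092], [0.378, 0.112]]
```

View pics/w1.png

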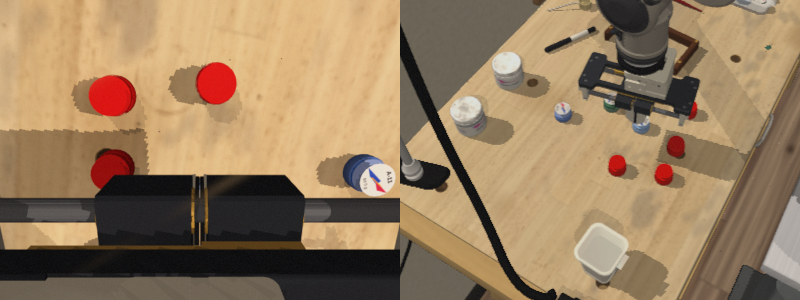

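The left half (wrist view) shows the closed fingers with the red jars behind them, and jar_b's body at about (365,175) to the right. The right half (scene crop) shows the gripper hovering clear of everything. Descend, then push.

```bash
python3 -m crank '[[-1,3,0,32,0],[-1,3,0,54,0],[-1,3,0,64,0],[-1,3,0,64,0],[-1,3,0,64,0]]'
python3 - <<'E'
from h import *
plan(.4868,-.1563,.186,1.776)
q,_=vision.read_camera("scene")
cv2.imwrite("pics/s2.png",cv2.resize(q[230:430,220:460],None,fx=3,fy=3)[:,:,::-1])
E
```

```text
time: 2.25
tool_pos: [0.4415, 0.0628, 0.1864]
tool_rot: [3.141, 0.0, 1.774]
contact_force: [0.6, 0.0, 0.4]
opening: 0.0006
grip_force: 0.0
pos [0.4415 0.0628 0.1864] yaw 1.774 shift mm [-2.237e+02  1.000e-01  5.000e-01] roll -0.002
```

View pics/s2.png

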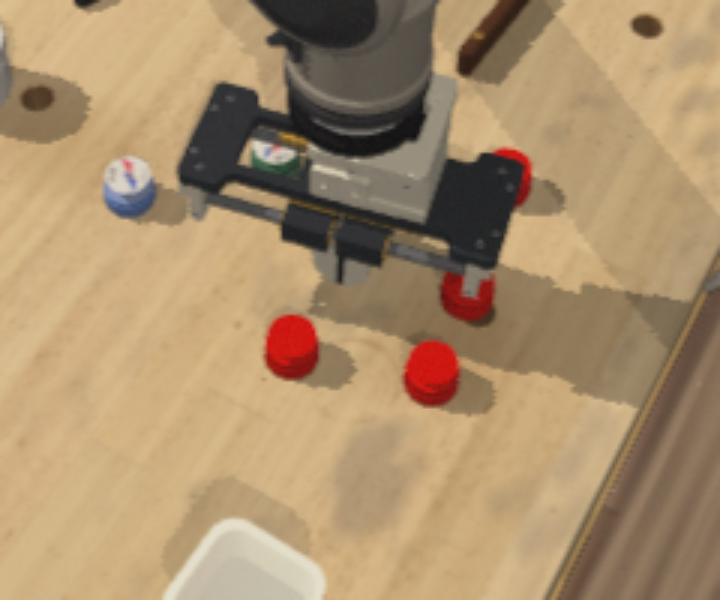

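The fingertips are down at about (345,265), clear of the red jars, with jar_a hidden behind the gripper. Pushing.

```bash
python3 -m crank '[[-1,-6,0,0,0],[-1,-12,0,0,0],[-1,-18,0,0,0],[-1,-24,0,0,0],[-1,-31,0,0,0],[-1,-38,0,0,0],[-1,-46,0,0,0],[-1,-54,0,0,0],[-1,-62,0,0,0],[-1,-70,0,0,0],[-1,-76,0,0,0],[-1,-80,0,0,0]]'
python3 - <<'E'
from h import *
plan(.4868,-.1563,.186,1.776)
p,d=vision.read_camera("top");jars(p,d)
q,_=vision.read_camera("scene")
cv2.imwrite("pics/s3.png",np.hstack([cv2.resize(q[200:400,200:440],(400,333)),cv2.resize(p[190:340,230:410],(400,333))])[:,:,::-1])
E
```

```text
time: 3.3
tool_pos: [0.4578, -0.0157, 0.1857]
tool_rot: [3.142, 0.0, 1.775]
contact_force: [0.2, 0.1, 1.2]
opening: 0.0009
grip_force: 0.2
pos [ 0.4578 -0.0157  0.1857] yaw 1.775 shift mm [-1.435e+02 -1.000e-01 -3.000e-01] roll -0.001
[401.4 245.6] 914 [65. 42. 29.] xy [ 0.5335 -0.199 ] z 0.0245 ext [[0.443, -0.232], [0.628, -0.13]]
[277.7 218.3] 149 [160. 148. 139.] xy [0.5916 0.0758] z 0.0258 ext [[0.578, 0.063], [0.606, 0.091]]
[254.3 284.8] 165 [160.  32.  29.] xy [0.4432 0.1243] z 0.0257 ext [[0.428, 0.11], [0.458, 0.14]]
```

View pics/s3.png

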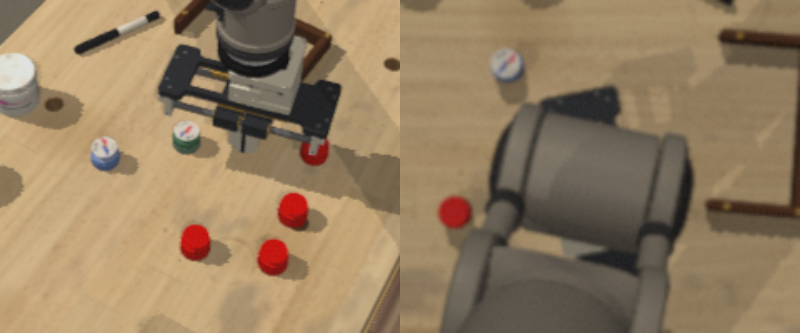

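The fingers have moved on along the jar's line. The red jars and jar_b are untouched, and jar_a is ahead of the fingers, out of view. Continuing.

```bash
python3 -m crank '[[-1,-5,0,0,0],[-1,-11,0,0,0],[-1,-18,0,0,0],[-1,-25,0,0,0],[-1,-32,0,0,0],[-1,-39,0,0,0],[-1,-46,0,0,0],[-1,-53,0,0,0],[-1,-60,0,0,0],[-1,-66,0,0,0],[-1,-71,0,0,0],[-1,-75,0,0,0]]'
python3 - <<'E'
from h import *
plan(.4868,-.1563,.186,1.776)
p,d=vision.read_camera("top");jars(p,d)
q,_=vision.read_camera("scene")
cv2.imwrite("pics/s4.png",np.hstack([cv2.resize(q[150:350,240:480],(400,333)),cv2.resize(p[190:340,250:430],(400,333))])[:,:,::-1])
E
```

```text
time: 4.4
tool_pos: [0.473, -0.0889, 0.1858]
tool_rot: [3.142, 0.0, 1.775]
contact_force: [0.1, -0.2, -0.1]
opening: 0.0006
grip_force: 0.1
pos [ 0.473  -0.0889  0.1858] yaw 1.775 shift mm [-68.8  -0.2  -0.2] roll -0.001
[405.4 232.1] 657 [66. 42. 29.] xy [ 0.5636 -0.208 ] z 0.0247 ext [[0.443, -0.232], [0.629, -0.141]]
[277.5 218.5] 150 [159.  147.5 138. ] xy [0.5913 0.0764] z 0.0259 ext [[0.578, 0.063], [0.606, 0.091]]
[307.7 249.5] 160 [159.5 148.  137. ] xy [0.5225 0.0079] z 0.0256 ext [[0.509, -0.006], [0.537, 0.023]]
[254.2 284.8] 166 [159.  31.  29.] xy [0.4432 0.1243] z 0.0256 ext [[0.429, 0.11], [0.458, 0.14]]
[292.8 318. ] 123 [160.  34.  32.] xy [0.3723 0.038 ] z 0.0257 ext [[0.357, 0.027], [0.385, 0.049]]
[265.4 321.9] 167 [160.  33.  30.] xy [0.363  0.0977] z 0.0255 ext [[0.347, 0.084], [0.378, 0.112]]
```

View pics/s4.png

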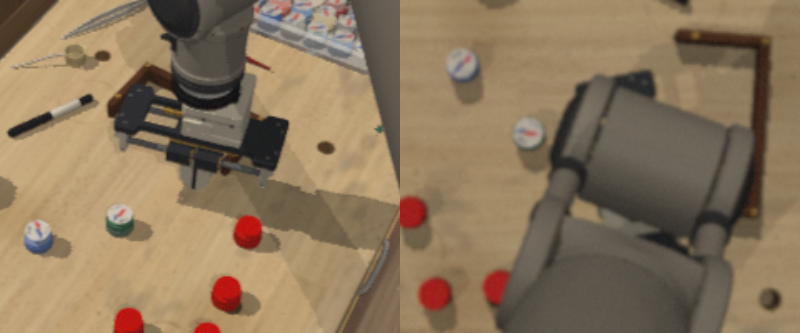

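jar_a's old place at (301,284) is empty, so it is being carried ahead of the fingers. Nothing else has moved. Final stretch into the bay, then back off and up.

```bash
python3 -m crank '[[-1,-5,0,0,0],[-1,-11,0,0,0],[-1,-18,0,0,0],[-1,-25,0,0,0],[-1,-32,0,0,0],[-1,-39,0,0,0],[-1,-46,0,0,0],[-1,-52,0,0,0],[-1,-58,0,0,0],[-1,-63,0,0,0],[-1,-67,0,0,0],[-1,-69,0,0,0]]'; python3 -m crank '[[-1,8,0,0,0],[-1,20,0,0,0],[-1,30,0,-30,0],[-1,60,0,-70,0],[-1,100,0,-70,0],[-1,140,0,-70,0],[-1,180,0,-70,0],[-1,180,0,-70,0],[-1,180,0,-70,0]]'
python3 - <<'E'
from h import *
p,d=vision.read_camera("top");jars(p,d)
S,y=push((.5225,.0079),0,.052);plan(*S,.25,y)
E
```

```text
time: 5.5
tool_pos: [0.487, -0.1564, 0.1858]
tool_rot: [3.141, 0.0, 1.775]
contact_force: [1.0, 1.4, -0.4]
opening: 0.0006
grip_force: 0.1
time: 6.25
tool_pos: [0.449, 0.0234, 0.2559]
tool_rot: [-3.141, -0.0, 1.781]
contact_force: [0.3, -1.5, -0.3]
opening: 0.0007
grip_force: 0.0
[401.4 245.7] 915 [66. 42. 29.] xy [ 0.5333 -0.1989] z 0.0245 ext [[0.443, -0.232], [0.628, -0.13]]
[277.6 218.5] 150 [162.  149.  140.5] xy [0.5913 0.076 ] z 0.0257 ext [[0.578, 0.063], [0.606, 0.091]]
[395.  263.4] 166 [157.  139.  133.5] xy [ 0.494  -0.1846] z 0.0264 ext [[0.48, -0.2], [0.508, -0.17]]
[334.9 312.1] 169 [164.  34.  32.] xy [ 0.3862 -0.0536] z 0.0257 ext [[0.371, -0.069], [0.401, -0.039]]
[265.5 321.8] 172 [163.  34.  30.] xy [0.3631 0.0975] z 0.0254 ext [[0.347, 0.083], [0.377, 0.112]]
start [0.5204 0.0493] end [ 0.5308 -0.1584] yaw 1.621 travel 208.0
pos [0.4497 0.022  0.2559] yaw 1.779 shift mm [12.1 74.9  5.9] roll 0.159
```

jar_a stands at (0.494, -0.185), upright and inside the bay. Next is jar_b on a lane shifted +5 mm.

```bash
python3 - <<'E'
from h import *
S,y=push((.5225,.0079),.005,.052);plan(*S,.25,y)
E
python3 -m crank '[[-1,11,37,6,0.15],[-1,11,75,6,0.15],[-1,11,75,6,0.15],[-1,11,75,6,0.18],[-1,11,75,6,0.18]]'
python3 - <<'E'
from h import *
S,y=push((.5225,.0079),.005,.052);plan(*S,.186,y)
E
```

```text
start [0.5194 0.0493] end [ 0.5351 -0.1588] yaw 1.646 travel 208.7
pos [0.4497 0.022  0.2559] yaw 1.779 shift mm [12.3 73.8  5.9] roll 0.133
time: 6.72
tool_pos: [0.5219, 0.0454, 0.2492]
tool_rot: [-3.141, 0.0, 1.594]
contact_force: [-0.6, 0.2, 0.1]
opening: 0.0005
grip_force: 0.0
start [0.5194 0.0493] end [ 0.5351 -0.1588] yaw 1.646 travel 208.7
pos [0.5219 0.0454 0.2492] yaw 1.594 shift mm [ 3.9 -2.4 63.2] roll -0.053
```

```bash
python3 -m crank '[[-1,4,-2,0,-0.053],[-1,4,-2,32,-0.053],[-1,4,-2,55,-0.053],[-1,4,-2,63,-0.053],[-1,4,-2,63,-0.053],[-1,4,-2,63,-0.053]]'
python3 - <<'E'
from h import *
plan(.5351,-.1588,.186,1.646)
E
python3 -m crank '[[-1,-6,0,0,0],[-1,-12,0,0,0],[-1,-18,0,0,0],[-1,-24,0,0,0],[-1,-31,0,0,0],[-1,-38,0,0,0],[-1,-46,0,0,0],[-1,-54,0,0,0],[-1,-62,0,0,0],[-1,-70,0,0,0],[-1,-76,0,0,0],[-1,-80,0,0,0]]'
python3 - <<'E'
from h import *
plan(.5351,-.1588,.186,1.646)
E
```

```text
time: 7.22
tool_pos: [0.5195, 0.0498, 0.187]
tool_rot: [-3.141, 0.0, 1.648]
contact_force: [-0.0, 0.1, 0.3]
opening: 0.0005
grip_force: 0.0
pos [0.5195 0.0498 0.187 ] yaw 1.648 shift mm [-209.2   -0.6    1. ] roll 0.002
time: 8.22
tool_pos: [0.5257, -0.0303, 0.1867]
tool_rot: [-3.142, 0.0, 1.648]
contact_force: [-0.4, 0.0, 0.7]
opening: 0.0006
grip_force: 0.3
pos [ 0.5257 -0.0303  0.1867] yaw 1.648 shift mm [-128.8   -0.5    0.7] roll 0.002
```

```bash
python3 -m crank '[[-1,-5,0,0,0],[-1,-11,0,0,0],[-1,-18,0,0,0],[-1,-25,0,0,0],[-1,-32,0,0,0],[-1,-39,0,0,0],[-1,-46,0,0,0],[-1,-52,0,0,0],[-1,-58,0,0,0],[-1,-62,0,0,0],[-1,-64,0,0,0],[-1,-64,0,0,0]]'
python3 -m crank '[[-1,-5,0,0,0],[-1,-11,0,0,0],[-1,-18,0,0,0],[-1,-25,0,0,0],[-1,-32,0,0,0],[-1,-39,0,0,0],[-1,-46,0,0,0],[-1,-52,0,0,0],[-1,-58,0,0,0],[-1,-62,0,0,0],[-1,-64,0,0,0],[-1,-64,0,0,0]]'
python3 -m crank '[[-1,8,0,0,0],[-1,20,0,0,0],[-1,30,0,-30,0],[-1,60,0,-70,0],[-1,100,0,-70,0],[-1,140,0,-70,0],[-1,180,0,-70,0],[-1,220,0,-70,0],[-1,220,0,-70,0],[-1,220,0,-70,0]]'
python3 - <<'E'
from h import *
p,d=vision.read_camera("top");jars(p,d)
S,y=push((.5916,.0763),.047,.052);plan(*S,.25,y)
E
```

```text
time: 9.22
tool_pos: [0.5307, -0.0937, 0.1868]
tool_rot: [3.141, 0.0, 1.648]
contact_force: [-0.6, -0.6, 0.4]
opening: 0.0008
grip_force: 0.0
time: 10.22
tool_pos: [0.5356, -0.1574, 0.1868]
tool_rot: [3.141, 0.0, 1.648]
contact_force: [-0.1, 0.0, -0.4]
opening: 0.0004
grip_force: 0.0
time: 11.05
tool_pos: [0.5175, 0.0655, 0.2568]
tool_rot: [-3.141, -0.0, 1.654]
contact_force: [-0.8, -0.3, 0.6]
opening: 0.0005
grip_force: 0.0
[401.2 245.1] 914 [67. 43. 29.] xy [ 0.5346 -0.1986] z 0.0244 ext [[0.443, -0.232], [0.628, -0.13]]
[395.5 243. ] 165 [149. 138. 125.] xy [ 0.5391 -0.1861] z 0.0266 ext [[0.524, -0.2], [0.555, -0.172]]
[395.  263.3] 169 [148. 135. 127.] xy [ 0.4941 -0.1847] z 0.0262 ext [[0.48, -0.2], [0.508, -0.17]]
[253.3 281.3] 66 [164.   41.   36.5] xy [0.4508 0.1266] z 0.0255 ext [[0.445, 0.116], [0.458, 0.139]]
[334.9 312. ] 168 [167.  36.  33.] xy [ 0.3863 -0.0535] z 0.0255 ext [[0.371, -0.069], [0.401, -0.039]]
[297.5 318.7] 85 [116.  30.  27.] xy [0.3708 0.0278] z 0.0257 ext [[0.357, 0.02], [0.385, 0.035]]
start [0.5936 0.1178] end [ 0.5803 -0.1615] yaw 1.523 travel 279.5
pos [0.5179 0.0639 0.2568] yaw 1.652 shift mm [47.5 79.8  6.8] roll 0.129
```

jar_b is at (0.539, -0.186), upright in the bay. Now jar_c.

```bash
python3 -m crank '[[-1,24,40,0,0.12],[-1,47,80,0,0.129],[-1,47,80,0,0.129],[-1,47,80,7,0.129],[-1,47,80,7,0.129],[-1,47,80,7,0.129]]'
python3 - <<'E'
from h import *
p,d=vision.read_camera("top");jars(p,d)
plan(.5936,.1178,.186,1.523)
E
```

```text
time: 11.6
tool_pos: [0.5935, 0.1141, 0.2486]
tool_rot: [-3.138, 0.001, 1.518]
contact_force: [-0.7, 0.5, -0.1]
opening: 0.0004
grip_force: 0.0
[401.3 245.6] 908 [71. 46. 31.] xy [ 0.5335 -0.1988] z 0.0245 ext [[0.443, -0.232], [0.628, -0.13]]
[277.8 218.3] 146 [165.  152.5 144.5] xy [0.5916 0.0758] z 0.026 ext [[0.578, 0.063], [0.606, 0.089]]
[395.6 242.9] 164 [151. 140. 128.] xy [ 0.5393 -0.1863] z 0.0261 ext [[0.524, -0.2], [0.555, -0.173]]
[395.  263.3] 166 [150. 137. 129.] xy [ 0.4941 -0.1848] z 0.0258 ext [[0.48, -0.2], [0.508, -0.17]]
[334.9 312. ] 172 [153.  34.  32.] xy [ 0.3863 -0.0536] z 0.0256 ext [[0.371, -0.069], [0.401, -0.039]]
[294.4 318.7] 163 [120.  29.  27.] xy [0.3707 0.0345] z 0.0259 ext [[0.357, 0.02], [0.385, 0.049]]
[265.3 321.8] 168 [120.  29.  26.] xy [0.3631 0.0978] z 0.0257 ext [[0.347, 0.084], [0.378, 0.112]]
pos [0.5936 0.1141 0.2491] yaw 1.518 shift mm [ 3.7 -0.1 63.1] roll -0.005
```

```bash
python3 -m crank '[[-1,4,0,0,-0.005],[-1,4,0,32,-0.005],[-1,4,0,55,-0.005],[-1,4,0,63,-0.005],[-1,4,0,63,-0.005],[-1,4,0,63,-0.005]]'
python3 - <<'E'
from h import *
plan(.5803,-.1615,.186,1.523)
E
python3 -m crank '[[-1,-6,0,0,0],[-1,-12,0,0,0],[-1,-18,0,0,0],[-1,-24,0,0,0],[-1,-31,0,0,0],[-1,-38,0,0,0],[-1,-46,0,0,0],[-1,-54,0,0,0],[-1,-62,0,0,0],[-1,-70,0,0,0],[-1,-76,0,0,0],[-1,-80,0,0,0]]'
python3 -m crank '[[-1,-6,0,0,0],[-1,-12,0,0,0],[-1,-18,0,0,0],[-1,-24,0,0,0],[-1,-31,0,0,0],[-1,-38,0,0,0],[-1,-46,0,0,0],[-1,-54,0,0,0],[-1,-62,0,0,0],[-1,-70,0,0,0],[-1,-76,0,0,0],[-1,-80,0,0,0]]'
python3 - <<'E'
from h import *
plan(.5803,-.1615,.186,1.523)
E
```

```text
time: 12.15
tool_pos: [0.5949, 0.1193, 0.1874]
tool_rot: [3.141, 0.0, 1.525]
contact_force: [-0.2, -0.0, 0.5]
opening: 0.0003
grip_force: 0.0
pos [0.5949 0.1193 0.1874] yaw 1.525 shift mm [-281.2   -1.6    1.4] roll 0.002
time: 13.15
tool_pos: [0.591, 0.0385, 0.1867]
tool_rot: [-3.142, 0.0, 1.524]
contact_force: [1.1, 0.5, 0.0]
opening: 0.0006
grip_force: 0.3
time: 14.15
tool_pos: [0.5873, -0.0414, 0.1868]
tool_rot: [3.142, 0.0, 1.524]
contact_force: [1.1, -0.1, 0.1]
opening: 0.0008
grip_force: 0.2
pos [ 0.5873 -0.0414  0.1868] yaw 1.524 shift mm [-120.3   -1.4    0.8] roll 0.001
```

```bash
python3 -m crank '[[-1,-5,0,0,0],[-1,-11,0,0,0],[-1,-18,0,0,0],[-1,-25,0,0,0],[-1,-32,0,0,0],[-1,-39,0,0,0],[-1,-45,0,0,0],[-1,-51,0,0,0],[-1,-56,0,0,0],[-1,-59,0,0,0],[-1,-60,0,0,0],[-1,-60,0,0,0]]'
python3 -m crank '[[-1,-5,0,0,0],[-1,-11,0,0,0],[-1,-18,0,0,0],[-1,-25,0,0,0],[-1,-32,0,0,0],[-1,-39,0,0,0],[-1,-45,0,0,0],[-1,-51,0,0,0],[-1,-55,0,0,0],[-1,-58,0,0,0],[-1,-59,0,0,0],[-1,-59,0,0,0]]'
python3 -m crank '[[-1,8,0,0,0],[-1,20,0,0,0],[-1,30,0,-30,0],[-1,60,0,-70,0],[-1,100,0,-90,0],[-1,140,0,-100,0],[-1,180,0,-100,0],[-1,220,0,-100,0],[-1,220,0,-100,0],[-1,220,0,-100,0],[-1,220,0,-100,0]]'
python3 - <<'E'
from h import *
p,d=vision.read_camera("top");jars(p,d)
q,_=vision.read_camera("scene")
cv2.imwrite("pics/s9.png",np.hstack([cv2.resize(q[100:480,140:580],(400,345)),cv2.resize(p[100:380,130:490],(400,345))])[:,:,::-1])
E
```

```text
time: 15.15
tool_pos: [0.5846, -0.1006, 0.1868]
tool_rot: [3.142, 0.0, 1.524]
contact_force: [-0.5, 0.8, -0.7]
opening: 0.0003
grip_force: 0.0
time: 16.15
tool_pos: [0.5819, -0.1595, 0.1868]
tool_rot: [3.142, 0.0, 1.525]
contact_force: [-0.7, 0.1, 0.2]
opening: 0.001
grip_force: 0.0
time: 17.07
tool_pos: [0.5917, 0.0615, 0.2866]
tool_rot: [-3.141, 0.001, 1.527]
contact_force: [0.2, -0.5, 0.3]
opening: 0.0007
grip_force: 0.0
[401.3 245.4] 913 [69. 45. 31.] xy [ 0.5338 -0.1989] z 0.0245 ext [[0.443, -0.232], [0.629, -0.13]]
[396.8 223.6] 155 [150. 139. 132.] xy [ 0.5824 -0.1892] z 0.0262 ext [[0.568, -0.203], [0.597, -0.176]]
[395.6 242.9] 165 [150. 139. 128.] xy [ 0.5392 -0.1864] z 0.0258 ext [[0.524, -0.201], [0.555, -0.172]]
[395.  263.3] 166 [150. 138. 130.] xy [ 0.494  -0.1847] z 0.0261 ext [[0.48, -0.2], [0.508, -0.17]]
[334.8 312. ] 173 [169.  36.  33.] xy [ 0.3863 -0.0534] z 0.0256 ext [[0.371, -0.069], [0.401, -0.039]]
[294.5 318.6] 166 [121.  30.  28.] xy [0.371  0.0344] z 0.0258 ext [[0.357, 0.021], [0.385, 0.049]]
```

View pics/s9.png

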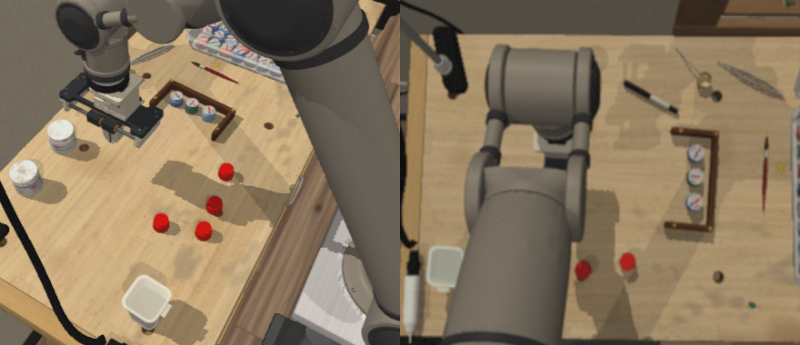

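All three jars stand upright inside the bay, at (695,153), (695,177) and (695,202) in the right half of the picture. The red jars, glass jars, tub and brush are where they started, and the arm touches nothing.

```bash
python3 -c "
from cell import ticket
print(ticket.hand_in())"
```

```text
the job is handed in; nothing more can be done
None
```

The three enamel jars stand upright wholly inside the bay, nothing else looks to have been moved, and I handed the job in at about 17 s of the 72 s allowed; no verdict came back.

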